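# Extend the telescopic pot brush to its second stop and hold it ready

## Robot

A 6-joint arm with a two-finger parallel gripper is mounted at the origin on the work surface. World frame = base frame: x ahead of the robot, y to its left, z up, the work surface at z = 0. Lengths are in mm, angles in rad, forces in N, time in s.
With the tool pointing down it reaches from about 325 to 900 mm from the base axis. Payload 3.5 kg.
Tool frame: the origin (TCP) lies midway between the tips of the shut fingers; the grasp point (between the pads) lies 19 mm behind it (ctrl.hold_point_z is the z of the grasp point in the tool frame, in mm); z points along the fingers, y is the line along which they close (so a half turn about z gives the same grasp; the last joint's range is limited). The gripper opens to 85 mm and grips with 20 to 120 N. Pads are 22 mm wide; open, the fingers measure 114 mm over their backs; the gripper's body (76 mm by 85 mm) begins 54 mm behind the grasp point. The pads swing forward as they close: fully open they stand 13 mm farther back than shut.
Start: joints at [1.193, 0.276, -0.026, 1.268, 0, 1.467], TCP at [169.603, 601.545, 231.313] pointing down, gripper open.
Joint ranges: [-3.12, 3.12], [-0.85, 1.88], [-1.08, 1.24], [-1.95, 2.15], [-1.57, 1.53], [-3.14, 3.14]. Speed limits (rad/s): [2.57, 2.57, 3.14, 3.14, 3.14, 3.14].

## Interface

Orientations are given as a rotation vector (axis times angle).
In Python, from workcell import readout, snapshot, ctrl gives the robot as it stands. The module is installed in compiled form; this text tells all that it offers.
- The arm moves only by the shell command python3 -m pendant 'ROWS' [FORCE]. ROWS is a JSON object of lists of equal length, an entry for each row: "twist": the turn, a rotation vector about the tool's x, y, z in rad, a list of three; "linear": the shift along the tool's x, y, z in cm, a list of three; "jaw": the finger opening in cm, from 0 to 8.54. A call has 1 to 5 rows; each row is the pose to reach, as a shift and turn from the pose commanded when the call began, along the tool's axes at that moment; what a row does not reach only later rows make up. A row lasts 1/12 s, in which the tool goes at most 41.7 mm and 7.16 degrees, less where a joint would pass 70% of its speed; a pose out of reach is approached as far as the arm can. A call with a gripper value outside its range is refused whole. The fingers move at their own pace and stop on an object; FORCE is the grip in N (left out, the last holds). Time passes only in rows, so rows that repeat a pose let the fingers close. It gives the time, the measured TCP pose, the force, the opening and the grip force at its end, in the units of the state.
- readout.get_state(): the state, without advancing time (a new reading comes with each control period).
- snapshot(name): name is "scene" or "top"; returns a dict with "pixels" (400x640x3 uint8, blue, green, red), "fov_y" (degrees; the focal length in pixels is half the picture's height over the tangent of half this angle, whatever the lens; pixels are square), "cx", "cy" (the principal point, pixels), "extrinsics" (4x4, takes a point from world to camera coordinates). Camera axes: x right, y down, z forward; pixel columns grow to the right and rows downward; lengths in mm; the calibration is good to about 2 mm. A picture is of the moment at which its call begins. There is no depth.
- ctrl.hand_in(): hands the job in; it is judged then, once.
The state is a dict: "t": time; "q": joint angles; "dq": joint speeds; "joint_efforts": joint torques, N m; "tcp_pos": TCP position; "tcp_rot": TCP orientation; "wrist_force": force on the tool from outside, world axes, zero at the start; "ft_torque": the same for the moment, N m; "gripper_width": finger opening in mm; "finger_force": force on a finger pad.
Only numpy, scipy, OpenCV 4.12 (cv2) and the standard library are available. Lean on these libraries where they do the work, as an engineer would, in place of code of your own. Each camera call takes 0.05 s, during which the arm holds its last target. There are 200 camera calls.

## Task

The long telescopic pot brush lies pushed together in its steel bench rest. Press in the release button on the side of its collar, pull the handle out to the second (last) stop and let go of the button so that it springs back out and locks there; then take the brush by its handle, lift it out of the rest and finish while still holding it in the gripper, level and about 10 cm above where it lay. Leave the other things on the table where they are.

Things in the scene. Friction and masses are not known exactly. Their poses are not given: they have to be found in the camera images.
- rest: Steel bench rest, screwed down: base plate with two open-topped U-forks of 6 mm plate, 94 mm high (lips 105). Origin on the table below the collar's starting place, x along the brush towards its head, z up. Head fork at x = +45 mm holds the thin tube and stops the ferrule when the handle is pulled; the handle slides through the other fork at x = -225 mm. The brush lifts straight up out of both.
- brush_collar (a point): Centre of the brush's black square collar (50 mm long, 34 x 34 mm across), 80 mm above the table in the rest. x axis along the brush towards its head, z up; the release button is on the -y side. The handle (outer tube, 28 x 28 mm) runs from the collar to 280 mm behind this point. Pull collar or handle along -x to draw it out while the head stays behind its fork. Brush mass about 0.4 kg.
- brush_button (a point): Middle of the outer face of the release button (18 mm along the brush, 14 mm high) at the middle of the collar's length; it stands 5 mm out of the collar's -y side and is pushed in along +y. Closing a gripper across the collar presses it flush.
- brush_handle (a point): Point on the axis of the 28 mm square handle, 70 mm behind the collar's middle: a place to hold the brush, clear of the button and of both forks, also when extended (the nearer fork is then 35 mm farther back). The centre of mass of the extended brush lies about 45 mm ahead of it. Same axes as the collar.
- brush_end (a point): Rear end of the handle, on its axis, 280 mm behind the collar's middle.
- brush_head (a point): Middle of the brush block (115 x 56 x 22 mm, bristles 33 mm long below it) at the end of the thin inner tube (20 x 20 mm); 128 mm ahead of the collar's middle when pushed together, 248 mm when at the second stop. A ferrule 44 mm wide stands behind the block, just beyond the head fork.
- telescope (a joint): Length drawn out, m: 0 = pushed together, first stop 0.060, second and last stop 0.120 (a hard end at 0.121). Each stop has 2 mm of play either way. Locked fast in a stop while the button is out; with the button held in it slides past the first stop, against 3 N of friction. If the button is let go between stops, it catches in the next stop and must be pressed again to go on.
- release (a joint): How far the release button is pressed in, m: 0 = out, frees the tube from 0.0035 on, flush at 0.005, ends at 0.0055. Its spring takes 4 N to start and 8 N when flush; let go, it springs out by itself when the tube is in a stop, and stays at 0.0035 between stops.
- scraper_grip (a point): Handle (20 mm thick) of a flat steel scraper, 260 mm long, lying on the table on the robot's side of the rest; to be left alone.
- spoon_grip (a point): Handle (20 mm thick) of a steel spoon, 280 mm long, lying on the table; to be left alone.
- grill_brick_c (a point): Centre of a grey grill-cleaning brick, 100 x 75 x 60 mm, beyond the rest; to be left alone.
- measure_c (a point): Centre of an aluminium measuring cup, 90 mm across, 100 mm high, with a side handle, beyond the rest; to be left alone.
- squeeze_c (a point): Centre of a white squeeze bottle, 58 mm across, 150 mm high, beyond the rest; to be left alone.
- shaker_c (a point): Centre of a metal shaker jar, 68 mm across, 100 mm high, to the robot's left; to be left alone.
- ramekin_c (a point): Centre of a small white bowl, 90 mm across, 45 mm high, near where the handle's end comes out; to be left alone.

How it is judged (in metres and radians):
On the way, in this order (a step that is already met when the one before it is completed fails the run):
1. the release button is pressed in while the brush is still pushed together (value of joint release above 0.0035 m and value of joint telescope below 0.02 m), for 0.02 s.
2. with the brush still lying in its rest, the handle is out at the second stop and the button has sprung back out (value of joint telescope above 0.116 m and value of joint release below 0.0015 m and height (world z) of brush_collar below 0.1 m), for 0.1 s.
At the end, for the whole second after the job is handed in: The fingers hold the brush by its handle (behind the middle of the collar), still, level within 17 degrees and clear of the rest, its collar 60 to 180 mm above where it lay, drawn out to the second stop (116 mm or more) with the button sprung back out (within 1.5 mm) (value of joint telescope above 0.116 m and value of joint release below 0.0015 m and height (world z) of brush_collar between 0.14 and 0.26 m and height (world z) of each of brush_head, brush_end above 0.13 m and angle between brush_collar's own x axis and vertical between 1.27 and 1.87 rad and x of the grasp point in the frame of brush_collar below 0 m and contact force between brush and the fingers above 2 N and contact force between brush and rest below 0.1 N and linear speed of brush below 0.05 m/s); the arm keeps its last pose, push and grip.
It fails at once if one of the other things on the table (scraper, spoon, brick, cup, bottle, shaker, bowl) is pushed more than 30 mm from its place (distance of any of scraper_grip, spoon_grip, grill_brick_c, measure_c, squeeze_c, shaker_c, ramekin_c from where it was at the start of the episode above 0.03 m).
It also fails if it takes over 45 s, if anything falls off the work surface, if the arm or the gripper's body presses on something with over 40 N, if the wrist force passes 120 N, or if a joint passes its speed limit or range.

## Working session

There is one attempt and no reset: what is moved stays moved. The work goes in short steps, Python scripts to look and compute and a shell command to move; the robot and the scene stay as the last step left them, time stands still between calls to the robot, and variables do not carry over. Pictures are saved under pics/ and viewed, at most 10 in all, crops included, and the job is handed in when it is done.

```bash
mkdir -p pics; cat > h.py <<'E'
import numpy as np, cv2
from scipy.spatial.transform import Rotation as R
from workcell import readout, snapshot, ctrl
def cam(s):
    f=200/np.tan(np.radians(s["fov_y"])/2); return f,s["cx"],s["cy"],np.array(s["extrinsics"])
def ray(s,u,v,z):
    f,cx,cy,E=cam(s); Rm=E[:3,:3]; c=-Rm.T@E[:3,3]
    d=Rm.T@np.array([(u-cx)/f,(v-cy)/f,1]); return c+d*(z-c[2])/d[2]
def proj(s,p):
    f,cx,cy,E=cam(s); q=E[:3,:3]@p+E[:3,3]; return f*q[0]/q[2]+cx,f*q[1]/q[2]+cy
def tool(p):  # world delta -> tool axes
    st=readout.get_state(); return R.from_rotvec(st["tcp_rot"]).inv().apply(p)
E
python3 - <<'E'
from h import *
import pickle
d={}
for n in("scene","top"):
    s=snapshot(n); d[n]=s; cv2.imwrite(f"pics/{n}0.png",s["pixels"]); E=np.array(s["extrinsics"]); print(n,s["fov_y"],-E[:3,:3].T@E[:3,3])
pickle.dump(d,open("d0.pkl","wb"))
st=readout.get_state(); print(st, R.from_rotvec(st["tcp_rot"]).as_matrix().round(3), ctrl.hold_point_z)
E
```

```text
scene 51.73183648199289 [1107.86356878 -866.68833925 1017.7256518 ]
top 46.53586907009041 [ 470.24860389  -69.56103602 1354.27185577]
{'t': 0.1, 'q': array([ 1.19261644e+00,  2.77140841e-01, -2.77311620e-02,  1.26798739e+00,
        2.20550520e-05,  1.46740759e+00]), 'dq': array([-0.00220943, -0.00331183,  0.00350014,  0.00118844,  0.00014821,
       -0.001309  ]), 'joint_efforts': array([-1.00674310e-05, -4.46708465e+01,  2.96128410e+01,  8.48427677e-03,
       -6.89629951e-05, -1.52277273e-06]), 'tcp_pos': array([169.33070285, 600.90504263, 230.22532771]), 'tcp_rot': array([-0.43021366, -3.11147639,  0.0031384 ]), 'wrist_force': array([ 0.01853684, -0.23292715, -0.48525305]), 'ft_torque': array([0.00980415, 0.02786628, 0.00093764]), 'finger_force': 0.0, 'gripper_width': 85.69184316250876} [[-0.962  0.271 -0.001]
 [ 0.271  0.962 -0.002]
 [ 0.    -0.002 -1.   ]] -18.700000000000003
```

View pics/top0.png

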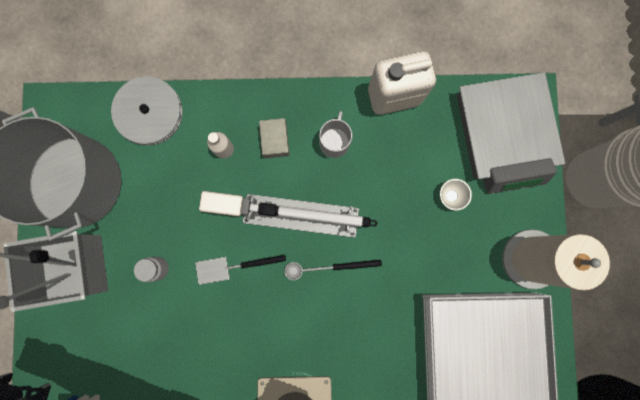

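View pics/scene0.png

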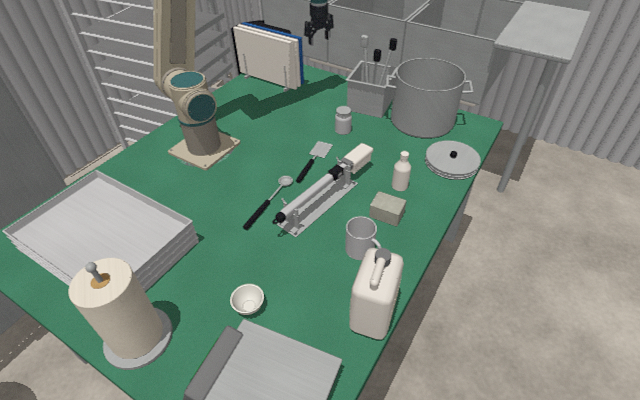

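The top view shows the brush head at (220,204), the black collar at (267,209) and the handle's rear end at about (372,222). The scene view agrees, with the collar near (336,172) and the rear end near (281,216). The button is on the side away from the robot.

```bash
python3 - <<'E'
from h import *
import pickle
d=pickle.load(open("d0.pkl","rb"))
t=d["top"]
im=t["pixels"]
def blob(s,x0,y0,x1,y1,th=60):
    m=(s["pixels"].max(2)<th).astype(np.uint8); w=np.zeros_like(m); w[y0:y1,x0:x1]=m[y0:y1,x0:x1]
    n,l,st,c=cv2.connectedComponentsWithStats(w)
    for i in range(1,n):
        if st[i,4]>15: print(st[i],c[i].round(1)); 
    return c,st
for th in(45,60):
  print("top collar",th); blob(t,245,195,290,225,th)
  print("top end"); blob(t,350,205,390,240,th)
  print("sc"); blob(d["scene"],322,158,352,190,th)
# axis from bright handle
hsv=cv2.cvtColor(im,cv2.COLOR_BGR2HSV); m=(im.min(2)>190)
w=np.zeros(m.shape,bool); w[200:230,280:362]=m[200:230,280:362]
ys,xs=np.nonzero(w); print(len(xs)); 
c,r,a=cv2.minAreaRect(np.c_[xs,ys].astype(np.float32)); print(c,r,a)
for n,b in(("ta",im[185:240,190:390]),("sa",d["scene"]["pixels"][135:240,260:385])):
    pass
a=cv2.resize(im[185:240,190:390],None,fx=4,fy=4,interpolation=cv2.INTER_CUBIC)
b=cv2.resize(d["scene"]["pixels"][140:235,265:385],None,fx=3.8,fy=3.8,interpolation=cv2.INTER_CUBIC)
o=np.zeros((220+b.shape[0],800,3),np.uint8); o[:220]=a; o[220:,:b.shape[1]]=b; cv2.imwrite("pics/crop.png",o); print(o.shape)
for u,v in((268,209),(373,222)): print(ray(t,u,v,97))
E
```

```text
top collar 45
[259 204  19  12 184] [267.5 209.3]
top end
[363 218   8   9  57] [366.4 222.1]
sc
[329 165  14  15 106] [335.7 171.2]
top collar 60
[258 203  20  13 216] [267.5 209.4]
top end
[362 217  15  10  89] [367.8 222.1]
sc
[329 165  14  15 119] [335.7 171.1]
685
(320.5, 218.0) (22.0, 81.0) 90.0
(581, 800, 3)
[571.70791773  57.46702619  97.        ]
[ 530.55547814 -226.05825956   97.        ]
```

View pics/crop.png

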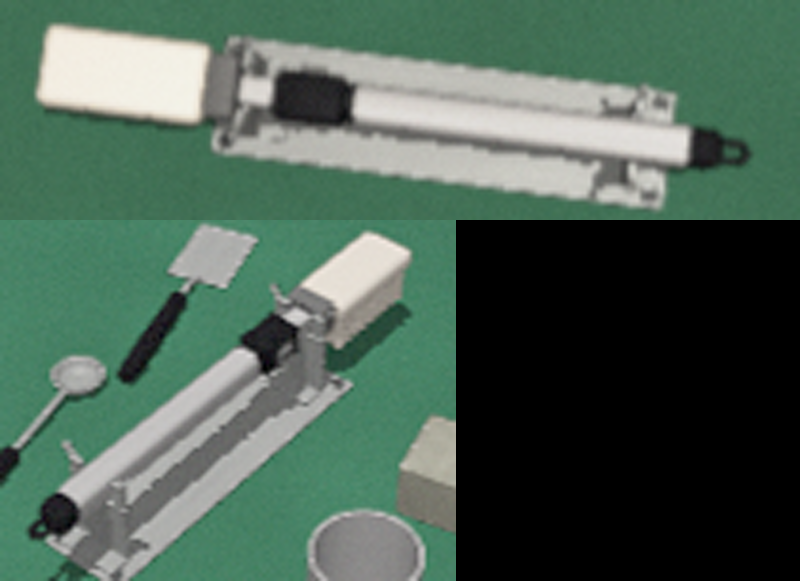

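The crop shows the collar at (267.5,209.4), the cap at about (367,222), and the grey button patch on the far (+x) side.

```bash
python3 - <<'E'
from h import *
import pickle
d=pickle.load(open("d0.pkl","rb")); t=d["top"]; im=t["pixels"]
m=((im.min(2)>150)&((im.max(2).astype(int)-im.min(2))<30))
w=np.zeros(m.shape,bool)
for u in range(282,360):
    c=210+ (u-280)*0.112
    w[int(c-6):int(c+8),u]=1
w&=(im.min(2)>195)
pts=np.array([[u,np.nonzero(w[:,u])[0].mean()] for u in range(282,360) if w[:,u].any()])
p=np.polyfit(pts[:,0],pts[:,1],1); print(p,np.polyval(p,[267.5,370]), w.sum()/78)
C=ray(t,267.5,209.4,92); A=ray(t,285,np.polyval(p,285),92); B=ray(t,355,np.polyval(p,355),92)
ax=(A-B)/np.linalg.norm(A-B); ax2=C-ray(t,366.4,222.1,86); print(ax,np.degrees(np.arctan2(ax[1],ax[0])),np.degrees(np.arctan2(ax2[1],ax2[0])))
print("C",C, "on axis",ray(t,267.5,np.polyval(p,267.5),92),"end",ray(t,370.5,222.3,82),np.linalg.norm(C-ray(t,370.5,222.3,82)))
print("head",ray(t,190+127/4,185+72/4,91))
s=d["scene"]; print("proj scene",proj(s,np.array([C[0],C[1],80])),proj(s,np.array([C[0],C[1],80])-280*ax))
E
```

```text
[1.21861562e-01 1.76793898e+02] [209.3918663  221.88267643] 6.269230769230769
[0.14173107 0.9899052  0.        ] 81.85197176639099 81.56291692622884
C [571.04778837  59.34483443  92.        ] on axis [571.06998709  59.34458006  92.        ] end [ 530.59578713 -221.05535327   82.        ] 283.47950484492566
head [591.2069538  183.91175804  91.        ]
proj scene (np.float64(334.930228206814), np.float64(172.88652399367368)) (np.float64(277.9525856255462), np.float64(219.50958435383527))
```

```bash
for i in 1 2 3 4; do python3 -m pendant '{"twist":[[0,0,0],[0,0,0],[0,0,0],[0,0,0],[0,0,0]],"linear":[[-13.3,-10.3,0],[-13.3,-10.3,0],[-13.3,-10.3,0],[-13.3,-10.3,0],[-13.3,-10.3,0]],"jaw":[8.54,8.54,8.54,8.54,8.54]}' 30 | tail -n 12; done
for i in 1 2 3; do python3 -m pendant '{"twist":[[0,0,0.12],[0,0,0.24],[0,0,0.36],[0,0,0.48],[0,0,0.48]],"linear":[[0,0,0],[0,0,0],[0,0,0],[0,0,0],[0,0,0]],"jaw":[8.54,8.54,8.54,8.54,8.54]}'|tail -n 12; done
python3 -c "
from h import *
st=readout.get_state();print(st['t'],st['tcp_pos'],R.from_rotvec(st['tcp_rot']).as_matrix().round(3),st['wrist_force'])
print(tool(np.array([571,59.3,61])-st['tcp_pos']))"
```

```text
t: 0.52
tcp_pos: [272.2, 461.0, 230.6]
tcp_rot: [0.439, 3.11, -0.007]
wrist_force: [-1.2, 1.1, -0.5]
gripper_width: 85.2
finger_force: 0.0
t: 0.93
tcp_pos: [372.8, 326.4, 231.0]
tcp_rot: [0.441, 3.109, -0.004]
wrist_force: [-1.0, 0.2, -0.0]
gripper_width: 85.7
finger_force: 0.0
t: 1.35
tcp_pos: [473.6, 191.5, 231.1]
tcp_rot: [0.441, 3.108, -0.003]
wrist_force: [0.2, 0.4, -0.2]
gripper_width: 85.8
finger_force: 0.0
t: 1.77
tcp_pos: [574.0, 56.2, 230.9]
tcp_rot: [0.438, 3.107, -0.003]
wrist_force: [0.7, 1.2, 0.2]
gripper_width: 85.4
finger_force: 0.0
t: 2.18
tcp_pos: [569.2, 61.6, 230.8]
tcp_rot: [-1.159, -2.918, 0.0]
wrist_force: [0.2, -0.1, 1.0]
gripper_width: 85.6
finger_force: 0.0
t: 2.6
tcp_pos: [569.4, 61.5, 231.0]
tcp_rot: [-1.816, -2.562, 0.0]
wrist_force: [-0.3, 0.4, -0.2]
gripper_width: 85.4
finger_force: 0.0
t: 3.02
tcp_pos: [569.5, 61.2, 231.1]
tcp_rot: [-2.372, -2.06, 0.0]
wrist_force: [-0.5, 0.0, -1.3]
gripper_width: 85.8
finger_force: 0.0
3.0167 [569.51779827  61.2025837  231.10089587] [[ 0.14   0.99  -0.001]
 [ 0.99  -0.14   0.   ]
 [ 0.    -0.001 -1.   ]] [-0.49057961  0.00963977 -1.30218606]
[ -1.69641824   1.8300738  170.09968994]
```

```bash
python3 -m pendant '{"twist":[[0,0,0],[0,0,0],[0,0,0],[0,0,0],[0,0,0]],"linear":[[-0.2,0.2,3],[-0.2,0.2,6],[-0.2,0.2,9],[-0.2,0.2,11],[-0.2,0.2,12]],"jaw":[8.54,8.54,8.54,8.54,8.54]}' 30
python3 -m pendant '{"twist":[[0,0,0],[0,0,0],[0,0,0],[0,0,0],[0,0,0]],"linear":[[0,0,1.5],[0,0,3],[0,0,4.2],[0,0,5],[0,0,5]],"jaw":[8.54,8.54,8.54,8.54,8.54]}' 30
python3 - <<'E'
from h import *
st=readout.get_state();print(st['tcp_pos'],st['wrist_force'])
a=snapshot("scene")["pixels"][120:230,260:400]; b=snapshot("top")["pixels"][170:240,200:380]
o=np.vstack([cv2.resize(a,(420,330)),np.zeros((0,420,3),np.uint8)]); b=cv2.resize(b,(540,210))
c=np.zeros((540,540,3),np.uint8); c[:330,:420]=o; c[330:]=b; cv2.imwrite("pics/down.png",c)
E
```

```text
t: 3.43
tcp_pos: [568.8, 58.8, 107.8]
tcp_rot: [-2.366, -2.061, 0.007]
wrist_force: [-0.4, 0.5, -0.5]
gripper_width: 85.5
finger_force: 0.0
t: 3.85
tcp_pos: [570.3, 58.5, 59.8]
tcp_rot: [-2.372, -2.057, 0.003]
wrist_force: [-0.5, -0.5, -0.4]
gripper_width: 85.7
finger_force: 0.0
[570.31264651  58.52195987  59.82307226] [-0.53318788 -0.45185745 -0.35958521]
```

View pics/down.png

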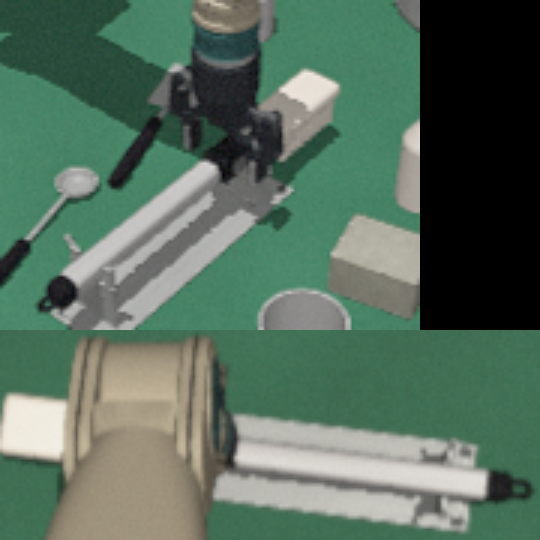

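The fingers straddle the collar (crop around (235,155)), so I close them now.

```bash
for i in 1 2 3; do python3 -m pendant '{"twist":[[0,0,0],[0,0,0],[0,0,0],[0,0,0],[0,0,0]],"linear":[[0,0,0],[0,0,0],[0,0,0],[0,0,0],[0,0,0]],"jaw":[2.5,2.5,2.5,2.5,2.5]}' 40; done
```

```text
t: 4.37
tcp_pos: [572.3, 58.4, 62.5]
tcp_rot: [2.375, 2.055, 0.002]
wrist_force: [-0.5, 0.0, 4.2]
gripper_width: 33.6
finger_force: 42.0
t: 4.78
tcp_pos: [572.3, 58.4, 62.5]
tcp_rot: [2.375, 2.055, 0.002]
wrist_force: [-1.3, -0.1, 5.9]
gripper_width: 33.4
finger_force: 42.2
t: 5.2
tcp_pos: [572.3, 58.4, 62.5]
tcp_rot: [2.375, 2.055, 0.002]
wrist_force: [-1.0, 0.3, 6.0]
gripper_width: 33.7
finger_force: 42.2
```

```bash
python3 -m pendant '{"twist":[[0,0,0],[0,0,0],[0,0,0],[0,0,0],[0,0,0]],"linear":[[-0.5,0,0],[-1.5,0,0],[-2.5,0,0],[-3.5,0,0],[-4.5,0,0]],"jaw":[2.5,2.5,2.5,2.5,2.5]}' 40
python3 -m pendant '{"twist":[[0,0,0],[0,0,0],[0,0,0],[0,0,0],[0,0,0]],"linear":[[-1,0,0],[-2,0,0],[-3,0,0],[-4,0,0],[-5,0,0]],"jaw":[2.5,2.5,2.5,2.5,2.5]}' 40
python3 -m pendant '{"twist":[[0,0,0],[0,0,0],[0,0,0],[0,0,0],[0,0,0]],"linear":[[-0.8,0,0],[-1.4,0,0],[-1.9,0,0],[-2.3,0,0],[-2.5,0,0]],"jaw":[2.5,2.5,2.5,2.5,2.5]}' 40
python3 -m pendant '{"twist":[[0,0,0],[0,0,0]],"linear":[[0,0,0],[0,0,0]],"jaw":[2.5,2.5]}' 40
python3 - <<'E'
from h import *
a=snapshot("scene")["pixels"][120:240,240:400]; b=snapshot("top")["pixels"][170:260,190:430]
c=np.zeros((630,640,3),np.uint8); c[:360,:480]=cv2.resize(a,(480,360)); c[360:600]=cv2.resize(b,(640,240)); cv2.imwrite("pics/pull.png",c[:600])
E
```

```text
t: 5.62
tcp_pos: [566.1, 14.9, 62.5]
tcp_rot: [-2.374, -2.057, -0.006]
wrist_force: [-1.1, 4.7, 5.7]
gripper_width: 33.1
finger_force: 42.2
t: 6.03
tcp_pos: [559.0, -34.6, 62.5]
tcp_rot: [-2.374, -2.057, -0.007]
wrist_force: [-1.0, 3.7, 5.1]
gripper_width: 33.3
finger_force: 42.2
t: 6.45
tcp_pos: [555.4, -59.5, 62.5]
tcp_rot: [-2.374, -2.057, -0.006]
wrist_force: [-0.2, 4.7, 6.2]
gripper_width: 33.6
finger_force: 42.3
t: 6.62
tcp_pos: [555.3, -59.8, 62.5]
tcp_rot: [2.374, 2.057, 0.004]
wrist_force: [-0.3, 2.2, 5.9]
gripper_width: 33.7
finger_force: 42.3
```

View pics/pull.png

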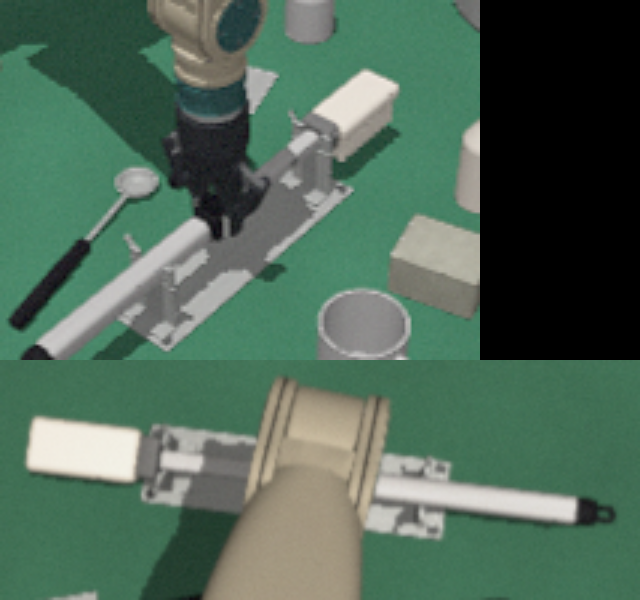

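The handle is drawn out about 119 mm and there is no end-stop force yet. I creep further until the end stop shows.

```bash
for i in 1 2 3; do python3 -m pendant '{"twist":[[0,0,0],[0,0,0],[0,0,0]],"linear":[[-0.1,0,0],[-0.1,0,0],[-0.1,0,0]],"jaw":[2.5,2.5,2.5]}' 40 | egrep "tcp_pos|wrist"; done
```

```text
tcp_pos: [555.3, -60.3, 62.5]
wrist_force: [0.4, 3.7, 6.8]
tcp_pos: [555.1, -61.2, 62.5]
wrist_force: [-0.6, 4.1, 5.8]
tcp_pos: [555.0, -62.2, 62.5]
wrist_force: [0.4, 4.0, 5.5]
```

```bash
for i in 1 2 3; do python3 -m pendant '{"twist":[[0,0,0],[0,0,0],[0,0,0]],"linear":[[-0.1,0,0],[-0.1,0,0],[-0.1,0,0]],"jaw":[2.5,2.5,2.5]}' 40 | egrep "tcp_pos|wrist"; done
```

```text
tcp_pos: [555.0, -62.4, 62.5]
wrist_force: [0.7, 6.6, 5.0]
tcp_pos: [555.0, -62.4, 62.5]
wrist_force: [0.8, 9.3, 5.5]
tcp_pos: [555.0, -62.5, 62.5]
wrist_force: [2.0, 11.7, 5.7]
```

The hard end is reached at 122 mm of travel. I relax the pull and let go of the button.

```bash
python3 -m pendant '{"twist":[[0,0,0],[0,0,0],[0,0,0]],"linear":[[0.1,0,0],[0.2,0,0],[0.25,0,0]],"jaw":[2.5,2.5,2.5]}' 40 
for i in 1 2; do python3 -m pendant '{"twist":[[0,0,0],[0,0,0],[0,0,0],[0,0,0],[0,0,0]],"linear":[[0,0,0],[0,0,0],[0,0,0],[0,0,0],[0,0,0]],"jaw":[5,7,8.54,8.54,8.54]}' 40; done
python3 -m pendant '{"twist":[[0,0,0],[0,0,0],[0,0,0],[0,0,0],[0,0,0]],"linear":[[0,0,-2.5],[0,0,-5],[0,0,-7.5],[0,0,-10],[0,0,-10]],"jaw":[8.54,8.54,8.54,8.54,8.54]}' 40
python3 -m pendant '{"twist":[[0,0,0],[0,0,0],[0,0,0],[0,0,0],[0,0,0]],"linear":[[-2,0,0],[-4,0,0],[-6,0,0],[-7,0,0],[-7,0,0]],"jaw":[8.54,8.54,8.54,8.54,8.54]}' 40
python3 - <<'E'
from h import *
s=snapshot("scene"); t=snapshot("top"); a=s["pixels"][120:240,240:400]; b=t["pixels"][170:260,190:430]
c=np.zeros((600,640,3),np.uint8); c[:360,:480]=cv2.resize(a,(480,360)); c[360:600]=cv2.resize(b,(640,240)); cv2.imwrite("pics/rel.png",c)
E
```

```text
t: 8.47
tcp_pos: [555.0, -62.5, 62.5]
tcp_rot: [-2.374, -2.057, -0.006]
wrist_force: [-1.4, 3.2, 5.7]
gripper_width: 33.4
finger_force: 42.3
t: 8.88
tcp_pos: [553.5, -64.1, 61.0]
tcp_rot: [-2.376, -2.055, 0.001]
wrist_force: [0.2, -0.5, 0.6]
gripper_width: 85.7
finger_force: 0.0
t: 9.3
tcp_pos: [553.8, -63.9, 61.3]
tcp_rot: [2.376, 2.056, -0.0]
wrist_force: [0.4, 0.2, 0.5]
gripper_width: 85.2
finger_force: 0.0
t: 9.72
tcp_pos: [557.7, -64.7, 167.1]
tcp_rot: [2.369, 2.051, 0.009]
wrist_force: [1.0, -0.2, 0.5]
gripper_width: 85.4
finger_force: 0.0
t: 10.13
tcp_pos: [543.5, -134.7, 160.9]
tcp_rot: [-2.378, -2.053, 0.001]
wrist_force: [-0.1, 0.6, -0.5]
gripper_width: 85.4
finger_force: 0.0
```

View pics/rel.png

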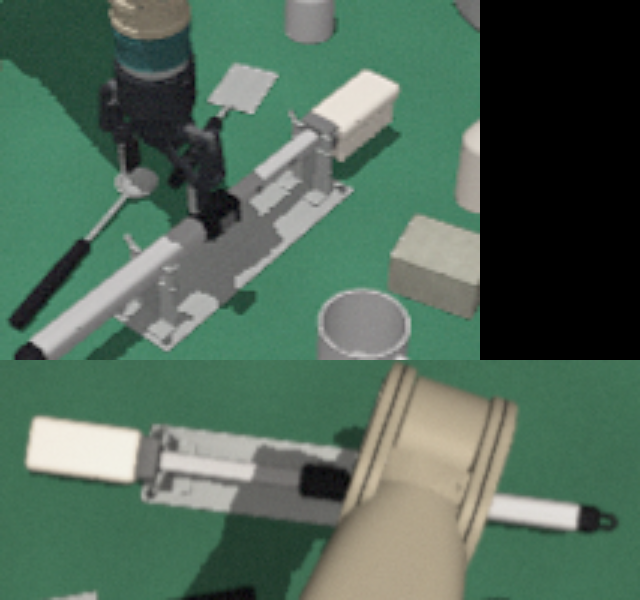

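The collar has moved about 44 px (about 120 mm) and the gripper is over the handle behind it. I lower and grip the handle.

```bash
python3 -m pendant '{"twist":[[0,0,0],[0,0,0],[0,0,0],[0,0,0],[0,0,0]],"linear":[[0,0,2.5],[0,0,5],[0,0,7.5],[0,0,9.2],[0,0,10]],"jaw":[8.54,8.54,8.54,8.54,8.54]}' 100
for i in 1 2; do python3 -m pendant '{"twist":[[0,0,0],[0,0,0],[0,0,0],[0,0,0],[0,0,0]],"linear":[[0,0,0],[0,0,0],[0,0,0],[0,0,0],[0,0,0]],"jaw":[1.5,1.5,1.5,1.5,1.5]}' 100; done
```

```text
t: 10.65
tcp_pos: [541.6, -131.1, 58.4]
tcp_rot: [-2.37, -2.054, 0.003]
wrist_force: [-0.9, -0.1, -0.4]
gripper_width: 85.3
finger_force: 0.0
t: 11.07
tcp_pos: [544.8, -133.4, 63.0]
tcp_rot: [2.374, 2.055, 0.002]
wrist_force: [-6.3, 2.4, 3.3]
gripper_width: 26.6
finger_force: 98.9
t: 11.48
tcp_pos: [545.0, -133.5, 63.0]
tcp_rot: [2.374, 2.054, 0.002]
wrist_force: [-0.5, 0.1, 6.2]
gripper_width: 26.7
finger_force: 99.1
```

```bash
python3 -m pendant '{"twist":[[0,0,0],[0,0,0],[0,0,0],[0,0,0],[0,0,0]],"linear":[[0.15,0,0],[0.3,0,-0.5],[0.3,0,-1.5],[0.3,0,-2.5],[0.3,0,-3.5]],"jaw":[1.5,1.5,1.5,1.5,1.5]}' 100
python3 -m pendant '{"twist":[[0,0,0],[0,0,0],[0,0,0],[0,0,0],[0,0,0]],"linear":[[0,0,-1.5],[0,0,-3],[0,0,-4.5],[0,0,-6],[0,0,-7]],"jaw":[1.5,1.5,1.5,1.5,1.5]}' 100
python3 -m pendant '{"twist":[[0,0,0],[0,0,0],[0,0,0],[0,0,0],[0,0,0]],"linear":[[0,0,0],[0,0,0],[0,0,0],[0,0,0],[0,0,0]],"jaw":[1.5,1.5,1.5,1.5,1.5]}' 100
python3 - <<'E'
from h import *
s=snapshot("scene"); t=snapshot("top"); a=s["pixels"][80:260,200:420]; b=t["pixels"][160:260,170:450]
c=np.zeros((590,672,3),np.uint8); c[:350,:428]=cv2.resize(a,(428,350),interpolation=2); c[350:]=cv2.resize(b,(672,240)); cv2.imwrite("pics/lift.png",c)
E
```

```text
t: 11.9
tcp_pos: [543.8, -130.0, 96.9]
tcp_rot: [-2.375, -2.056, 0.001]
wrist_force: [0.2, -1.1, -3.6]
gripper_width: 27.0
finger_force: 98.4
t: 12.32
tcp_pos: [545.0, -130.5, 168.8]
tcp_rot: [2.374, 2.054, 0.002]
wrist_force: [-0.2, -0.5, -2.8]
gripper_width: 26.6
finger_force: 98.5
t: 12.73
tcp_pos: [543.3, -129.8, 165.0]
tcp_rot: [-2.374, -2.054, 0.002]
wrist_force: [-0.2, -0.3, -3.0]
gripper_width: 26.3
finger_force: 98.5
```

View pics/lift.png

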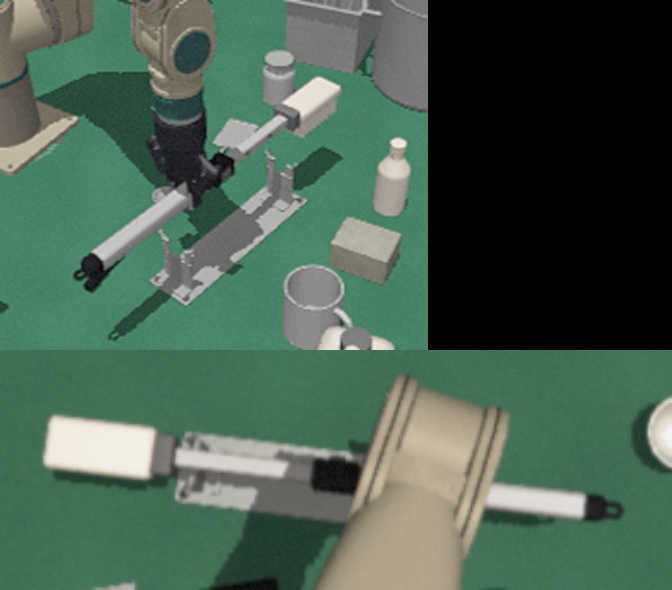

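The brush is clear of the rest. The cap is at (92,265) and the head at (312,105) in the crop. I check level and length by triangulating.

```bash
python3 - <<'E'
from h import *
s=snapshot("scene"); t=snapshot("top")
def P(s): f,cx,cy,E=cam(s); return np.array([[f,0,cx],[0,f,cy],[0,0,1]])@E[:3]
A=np.array([[364,130.],[247.3,216.2]]).T; B=np.array([[211.5,200.4],[418.8,225.4]]).T
X=cv2.triangulatePoints(P(s),P(t),A,B); X=(X[:3]/X[3]).T; print(X,np.linalg.norm(X[0]-X[1]))
st=readout.get_state(); print(st['tcp_pos'],st['wrist_force'],st['dq'].round(4))
E
```

```text
[[ 595.64630142  195.37605661  182.95822791]
 [ 516.75178237 -327.95980847  188.60145852]] 529.2793391570314
[ 543.91735767 -130.03053956  165.77166889] [-0.06563308  0.51060495 -3.48094211] [ 0.0001 -0.0024  0.0041 -0.0001 -0.0012 -0.0007]
```

```bash
python3 -c "
from workcell import ctrl
print(ctrl.hand_in())"
```

```text
the job is handed in; nothing more can be done
None
```

I handed in the job with the brush gripped by its handle about 10 cm above the rest and level to about 1°. It is drawn out to the second stop (529 mm end to head, 528 expected), but I couldn't see the button directly to confirm it had sprung back out.

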